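# Press a bronze sleeve into a microscope stand's post socket

### The job

The microscope stand on the bench needs its new post sleeve: take the bronze sleeve out of the blue parts block and press it, foot down, into the bore of the aluminium socket on the stand until its shoulder sits flush on the socket all round, then let go. The socket is not exactly where it is marked, so feel for the bore gently and never push the sleeve against the stand with more than 40 N. Leave the other two sleeves, the glass dish and the brown bottle where they are.

Things in the scene. Friction and masses are not known exactly. Their poses are not given: they have to be found in the camera images.
- bronze_head (a point): centre of the head of the bronze (brass-coloured) sleeve, which stands upright in any one of the blue block's three holes. Round, 46 mm tall: head 32 mm across and 20 mm tall (grip it here), below it a shank 24 mm across and 26 mm long whose last 3 mm taper to 22 mm. The shoulder is 10 mm and the foot 36 mm below this point. z runs up along the sleeve; its yaw means nothing. 0.14 kg
- stand: black microscope stand base, plate 260 x 200 x 20 mm, fixed; origin under its centre, x along the 260 mm. Over x = -65 mm stands the glass dish, over x = +65 mm a fixed square aluminium socket, 72 x 72 mm, 36 mm tall, its vertical bore 25 mm wide. Leaves 7 to 10 mm down grip the shank: some 6 to 15 N to push on, until the shoulder meets the top face and the force climbs steeply
- socket_mark (a point): mark on the stand, 56 mm above the bench: level with the socket's top face (the height is right) and where the middle of its bore should be. The socket is bolted through slots, so its real bore lies up to 5 mm off this point along the stand's x and also along its y, different each time and not shown by this reading. Home, the head's centre is 10 mm above this point
- caddy: blue parts block 85 x 220 x 26 mm, fixed; origin under its centre, y along the row of three holes (at y = -65, 0 and +65 mm), each 27 mm across and 14 mm deep; the sleeves stand in them loosely, their shoulders 12 mm above the block's top
- steelsleeve: grey steel sleeve of the same shape in another hole of the blue block; origin at its foot; stays there
- blacksleeve: black plastic sleeve of the same shape in another hole of the blue block; origin at its foot; stays there
- dish: shallow glass dish, 80 mm across and 14 mm tall, standing on the stand's white disc; origin under its centre; stays there
- bottle: brown bottle with a black cap, 48 mm across and 90 mm tall, on the bench; origin under its centre; stays there
Not all that is in view belongs to the job. Of the things shaped like the part that bears bronze_head, the brass one is meant.

How it is judged:
By the outcome, as a careful person would: the job done as asked, in the order asked, and still so for the second after the job is handed in, with the robot touching nothing.
It also fails if it takes over 67 s, if anything falls off the work surface, if the arm or the gripper's body presses on something with over 40 N, if the wrist force passes 120 N, or if a joint passes its speed limit or range.

### The arm

A 6-joint arm with a two-finger parallel gripper is mounted at the origin on the work surface. World frame = base frame: x ahead of the robot, y to its left, z up, the work surface at z = 0. Lengths are in m, angles in rad, forces in N, time in s.
With the tool pointing down it reaches from about 0.375 to 0.9 m from the base axis. Payload 3.1 kg.
Tool frame: the origin (TCP) lies at the very end of the fingers, on their centre line; the grasp point (between the pads) lies 19 mm behind it (grip_depth is the distance from the TCP to the grasp point, in m); z points along the fingers, y is the line along which they close (so a half turn about z gives the same grasp; the last joint's range is limited). The gripper opens to 85 mm and grips with 20 to 120 N. Pads are 22 mm wide; open, the fingers measure 114 mm over their backs; the gripper's body (76 mm by 85 mm) begins 54 mm behind the grasp point. The pads swing forward as they close: fully open they stand 13 mm farther back than shut.
Start: joints at [-1.438, 0.527, 1.433, -0, 1.181, -0.178], TCP at [0.191, -0.595, 0.231] pointing down, gripper open.
Joint ranges: [-3.08, 3.08], [-0.75, 2.2], [0.22, 2.44], [-1.43, 4.57], [0, 2.65], [-2.85, 2.85]. Speed limits (rad/s): [2.79, 2.79, 3.14, 3.14, 3.14, 3.14].

### API

Orientations are given as a unit quaternion [x, y, z, w].
In Python, from station import * gives the robot as it stands.
- The arm moves only by the tool apply_moves, never from a script. Its argument "plan" is a list of rows, each a list of 7 numbers: the shift along the tool's x, y, z in m, then the turn, a rotation vector about the tool's x, y, z in rad, then the gripper command: -1 is fully open, 1 is shut, values between are in proportion. In form: [[dx, dy, dz, wx, wy, wz, jaw], ...]. A call has 1 to 8 rows; each row shifts and turns the commanded pose from where the row before left it, along the tool's axes as they then stand; what a row does not reach is not made up. A row lasts 1/8 s, in which the tool goes at most 62.5 mm and 10.7 degrees, less where a joint would pass 70% of its speed; a pose out of reach is approached as far as the arm can. A call is refused whole if a number of a shift passes 0.0625 or a number of a turn 0.188, either way. A call with a gripper value outside its range is refused whole. The fingers move at their own pace and stop on an object; "force" is the grip in N (left out, the last holds). Time passes only in rows, so rows that do not move let the fingers close. It gives the time, the measured TCP pose, the force, the opening and the grip force at its end, in the units of the state.
- sense(): the state, without advancing time (a new reading comes with each control period).
- snapshot(name): name is "side" or "top"; returns the picture (384x512x3 uint8, red, green, blue); there is no depth.
- calibration(name): a dict with "camera_matrix" (3x3 intrinsics, pixels), "R" (3x3) and "t" (3): a world point X has camera coordinates R X + t. Camera axes: x right, y down, z forward; pixel columns grow to the right and rows downward; lengths in m; the calibration is good to about 2 mm. A picture is of the moment at which its call begins. calibration takes no time and is no camera call.
- sign_off(): hands the job in; it is judged then, once.
The state is a dict: "t": time; "q": joint angles; "qd": joint speeds; "tau": joint torques, N m; "tcp_pos": TCP position; "tool_rot": TCP orientation; "force": force on the tool from outside, world axes, zero at the start; "ft_torque": the same for the moment, N m; "finger_gap": opening from 0.0 (shut) to 1.0 (fully open); "gripper_force": force on a finger pad.
Only numpy, scipy, OpenCV 4.12 (cv2) and the standard library are available. Lean on these libraries where they do the work, as an engineer would, in place of code of your own. Each camera call takes 0.05 s, during which the arm holds its last target. There are 200 camera calls.

## Working session

There is one attempt and no reset: what is moved stays moved. The work goes in short steps, Python scripts to look and compute and a tool call to move; the robot and the scene stay as the last step left them, time stands still between calls to the robot, and variables do not carry over. Pictures are saved under pics/ and viewed, at most 10 in all, crops included, and the job is handed in when it is done.

Besides the shell and the picture viewer there is one more tool, called as name([rows], argument=value, ...), one row to a line, values as JSON. apply_moves: Moves the arm, as the interface text tells. Its arguments: {"type":"object","properties":{"plan":{"type":"array"},"force":{"type":"number"}},"required":["plan"]}

```bash
mkdir -p pics
python3 - <<'E'
from station import *
import cv2
for n in("side","top"):
    cv2.imwrite(f"pics/{n}0.png",snapshot(n)[:,:,::-1])
    c=calibration(n);print(n,c["camera_matrix"],c["R"],c["t"])
s=sense();print(s)
E
```

```text
side [[384.30350192   0.         255.48713258]
 [  0.         384.30350192 189.00079946]
 [  0.           0.           1.        ]] [[-0.94018765 -0.34037621  0.01382816]
 [-0.26669746  0.71020324 -0.65152423]
 [ 0.21194254 -0.61624297 -0.75850178]] [0.51598935 0.21130989 0.65778881]
top [[486.74393825   0.         252.23254502]
 [  0.         486.74393825 197.94214501]
 [  0.           0.           1.        ]] [[-0.02376568 -0.99940181 -0.02512408]
 [-0.98260647  0.02798132 -0.18357988]
 [ 0.18417307  0.02032418 -0.98268368]] [-0.00430247  0.57492761  0.8196904 ]
{'t': 0.1, 'q': array([-1.43849395e+00,  5.28362427e-01,  1.43377673e+00,  9.61999639e-07,
        1.18140250e+00, -1.78469251e-01]), 'qd': array([-0.00043821, -0.00273103, -0.00227034, -0.00032856, -0.00148164,
       -0.00018952]), 'tau': array([ 2.41365694e-05, -4.43302882e+01, -1.78586465e+01, -2.83028767e-04,
        3.83779625e-03, -1.17154670e-06]), 'tcp_pos': array([ 0.19108112, -0.59439731,  0.23043728]), 'tool_rot': array([ 9.87951454e-01,  1.54761022e-01,  2.29375464e-05, -9.74231822e-04]), 'force': array([ 0.70893828, -0.68124168, -0.15871339]), 'ft_torque': array([-0.00996756,  0.02287169, -0.01750068]), 'gripper_force': 0.0, 'finger_gap': 0.998472563983368}
```

View pics/side0.png

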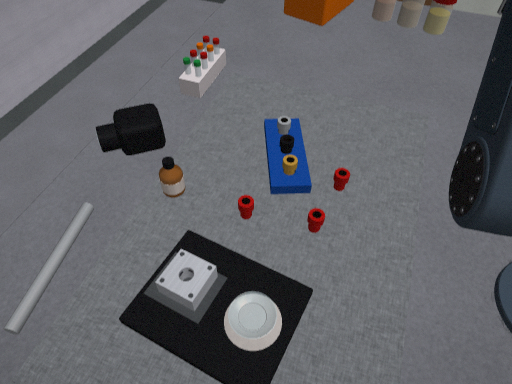

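View pics/top0.png

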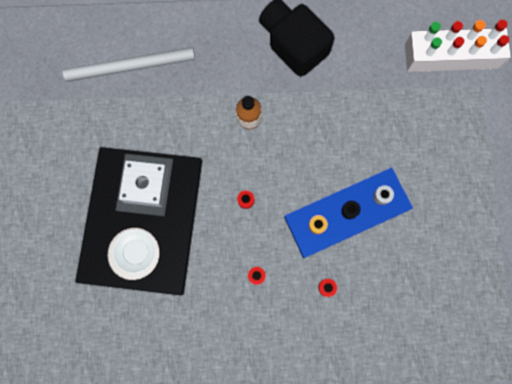

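The side view shows the brass sleeve at (290,163), black at (287,144) and grey at (284,125). In the top view, brass is at (318,224), black (351,209), steel (385,194) and the socket bore (142,182). The red sleeve-like things on the bench aren't in the block. The brass one at the block's near end fits the description, and I'll confirm it in a crop.

```bash
cat > h.py <<'E'
import numpy as np
from station import *
def ray(n,u,v,z):
    c=calibration(n);R=c["R"];t=c["t"]
    d=R.T@np.linalg.solve(c["camera_matrix"],[u,v,1]);o=-R.T@t
    return o+d*(z-o[2])/d[2]
def proj(n,X):
    c=calibration(n);p=c["camera_matrix"]@(c["R"]@np.asarray(X)+c["t"]);return p[:2]/p[2]
E
python3 - <<'E'
import cv2,numpy as np
a=cv2.imread("pics/top0.png")
c=lambda im,x,y,w,h,k:cv2.resize(im[y:y+h,x:x+w],None,fx=k,fy=k,interpolation=cv2.INTER_CUBIC)
A=c(a,280,165,140,95,5);B=c(a,70,140,140,160,3.5)
cv2.imwrite("pics/cA.png",A);cv2.imwrite("pics/cB.png",B)
E
```

```text
(no output)
```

View pics/cA.png

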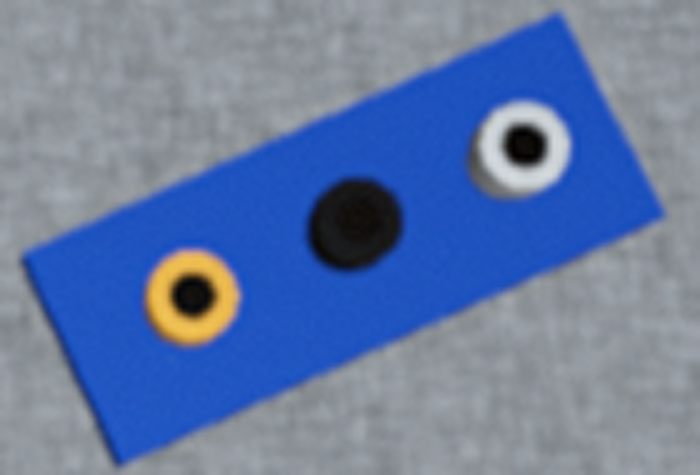

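View pics/cB.png

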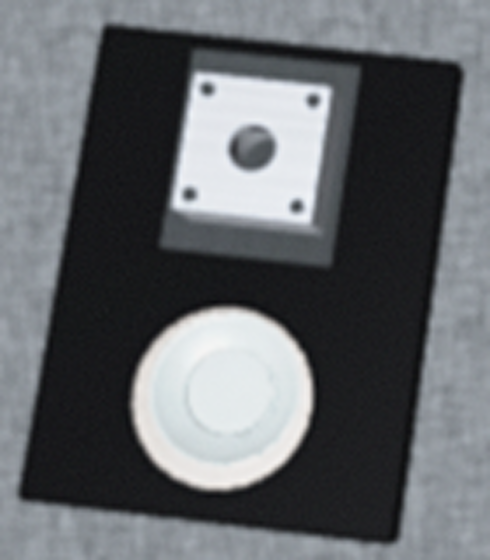

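The crop confirms brass at (318.1,224.0) with a bright ring and black hole, next to black and steel. In the top view the socket's bore centre is at about (141.8,182.0).

Run:
```python
from h import *
import cv2
b=ray("top",318.1,224.0,.058);print("brass",b)
print("black",ray("top",280+355.5/5-.5,165+223.5/5-.5,.058),"steel",ray("top",280+523.5/5-.5,165+149.5/5-.5,.058))
for p in[(24,257),(562,12),(664,215),(120,466)]:print("cad",ray("top",280+p[0]/5-.4,165+p[1]/5-.4,.026))
o=ray("top",141.8,182.0,.056);print("bore",o)
for p in[(193,72),(332,87),(313,225),(172,208)]:print("sock",ray("top",70+p[0]/3.5-.36,140+p[1]/3.5-.36,.056))
for p in[(105,25),(462,65),(396,543),(20,497)]:print("stand",ray("top",70+p[0]/3.5-.36,140+p[1]/3.5-.36,.020))
print("side proj",proj("side",b),proj("side",o))
a=cv2.imread("pics/side0.png")
c=lambda im,x,y,w,h,k:cv2.resize(im[y:y+h,x:x+w],None,fx=k,fy=k,interpolation=cv2.INTER_CUBIC)
cv2.imwrite("pics/cC.png",np.hstack([c(a,150,245,70,70,5),c(a,255,110,70,70,5)]))
```

```text
brass [ 0.52378658 -0.13418308  0.058     ]
black [ 0.5485435 -0.192672   0.058    ] steel [ 0.57344054 -0.25356031  0.058     ]
cad [ 0.54434628 -0.076943    0.026     ]
cad [ 0.63080205 -0.27987682  0.026     ]
cad [ 0.5534222 -0.3110724  0.026    ]
cad [ 0.46726661 -0.10878218  0.026     ]
bore [0.60910808 0.1796887  0.056     ]
sock [0.65078801 0.21168061 0.056     ]
sock [0.64051079 0.13875252 0.056     ]
sock [0.56793944 0.14783498 0.056     ]
sock [0.57886644 0.22077064 0.056     ]
stand [0.68882996 0.27129556 0.02      ]
stand [0.6602057 0.0755043 0.02     ]
stand [0.4069026  0.11075583 0.02      ]
stand [0.43499704 0.30714819 0.02      ]
side proj [288.80452478 159.7468549 ] [184.48575248 273.90148338]
```

View pics/cC.png

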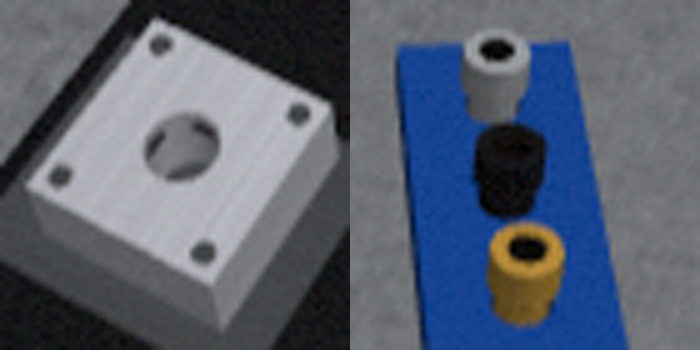

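```bash
cat >> h.py <<'E'
from scipy.spatial.transform import Rotation as Ro
def to(target,yaw_y=None):
    """shift in tool axes to reach target; wz turn to bring tool y to the heading yaw_y (deg)"""
    s=sense();R=Ro.from_quat(s["tool_rot"]).as_matrix()
    print("t",round(s["t"],2),"tcp",s["tcp_pos"].round(4),"shift",(R.T@(np.asarray(target)-s["tcp_pos"])).round(4),"ydeg",np.degrees(np.arctan2(R[1,1],R[0,1])).round(2),"q",s["q"].round(2),"tilt",R[:2,2].round(4),"F",s["force"].round(1),"gap",round(s["finger_gap"],3),"g",round(s["gripper_force"],1))
def tri(p,q):
    from scipy.optimize import least_squares
    return least_squares(lambda X:np.r_[proj("top",X)-p,proj("side",X)-q],[.55,0,.05]).x
E
python3 - <<'E'
from h import *
print("side brass",ray("side",289.8,159.2,.058),"bore",ray("side",186,274,.056))
print(tri((318.1,224),(289.8,159.2)),tri((141.8,182),(186,274)))
to([.524,-.134,.14])
E
```

```text
side brass [ 0.52229002 -0.13648312  0.058     ] bore [0.60669182 0.17898553 0.056     ]
[ 0.52275297 -0.13393831  0.06059235] [0.60765227 0.17925244 0.05651803]
t 0.1 tcp [ 0.1911 -0.5944  0.2304] shift [ 0.4577 -0.3364  0.0912] ydeg -72.19 q [-1.44  0.53  1.43  0.    1.18 -0.18] tilt [-0.0003  0.0019] F [ 0.7 -0.7 -0.2] gap 0.998 g 0.0
```

apply_moves([
  [0,0,0,0,0,-0.184,-1],
  [0,0,0,0,0,-0.184,-1],
  [0,0,0,0,0,-0.184,-1],
  [0,0,0,0,0,-0.184,-1],
  [0,0,0,0,0,-0.184,-1],
  [0,0,0,0,0,-0.184,-1],
  [0,0,0,0,0,-0.184,-1],
  [0,0,0,0,0,-0.184,-1],
])

```text
t: 1.1
tcp_pos: [0.1911, -0.5946, 0.2307]
tool_rot: [0.626, 0.78, 0.0, -0.0]
force: [-0.0, 0.8, 0.1]
finger_gap: 1.002
gripper_force: 0.0
```

apply_moves([
  [0,0,0,0,0,-0.183,-1],
  [0,0,0,0,0,0,-1],
])

```text
t: 1.35
tcp_pos: [0.1911, -0.5947, 0.2308]
tool_rot: [0.555, 0.832, 0.0, -0.0]
force: [0.2, -0.0, -0.3]
finger_gap: 0.998
gripper_force: 0.0
```

```bash
python3 -c "
from h import *
to([.523,-.134,.14])"
```

```text
t 1.35 tcp [ 0.1911 -0.5947  0.2308] shift [0.2984 0.4829 0.0913] ydeg 22.51 q [-1.44  0.53  1.43 -0.    1.18 -1.83] tilt [-0.0002  0.0012] F [ 0.2 -0.  -0.3] gap 0.998 g 0.0
```

apply_moves([
  [0.03,0.048,0,0,0,0,-1],
  [0.03,0.048,0,0,0,0,-1],
  [0.03,0.048,0,0,0,0,-1],
  [0.03,0.048,0,0,0,0,-1],
  [0.03,0.048,0,0,0,0,-1],
  [0.03,0.048,0,0,0,0,-1],
  [0.03,0.048,0.02,0,0,0,-1],
  [0.03,0.048,0.02,0,0,0,-1],
])

```text
t: 2.35
tcp_pos: [0.4544, -0.2244, 0.1912]
tool_rot: [0.556, 0.831, -0.0, 0.001]
force: [0.7, -0.4, -0.5]
finger_gap: 1.001
gripper_force: 0.0
```

apply_moves([
  [0.03,0.048,0.025,0,0,0,-1],
  [0.028,0.05,0.025,0,0,0,-1],
  [0,0,0,0,0,0,-1],
  [0,0,0,0,0,0,-1],
])

```text
t: 2.85
tcp_pos: [0.5212, -0.1345, 0.1412]
tool_rot: [0.555, 0.832, -0.0, -0.0]
force: [0.2, -0.8, -0.1]
finger_gap: 1.001
gripper_force: 0.0
```

Run:
```python
from h import *
import cv2
to([.523,-.1345,.0395])
a=snapshot("side")[:,:,::-1];b=snapshot("top")[:,:,::-1]
p=sense()["tcp_pos"];print(proj("side",p),proj("top",p))
cv2.imwrite("pics/d.png",np.hstack([cv2.resize(a[80:210,230:360],None,fx=3,fy=3),cv2.resize(b[150:280,260:390],None,fx=3,fy=3)]))
```

```text
t 2.85 tcp [ 0.5212 -0.1345  0.1412] shift [-0.0007  0.0017  0.1017] ydeg 22.59 q [-0.46  0.54  1.74 -0.    0.87 -0.85] tilt [-0.0006 -0.0002] F [ 0.2 -0.8 -0.1] gap 1.001 g 0.0
[293.79173108 128.85692019] [324.82789531 218.72311046]
```

View pics/d.png

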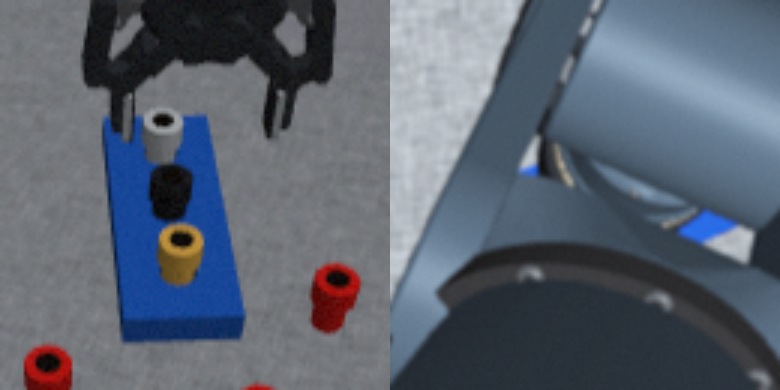

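The side crop shows open fingertips at (123,138) and (272,136), centred over the brass sleeve at (180,240) after allowing for height. In the top view the arm hides the scene. Descending now.

apply_moves([
  [-0.001,0.0022,0.03,0,0,0,-1],
  [0,0,0.03,0,0,0,-1],
  [0,0,0.02,0,0,0,-1],
  [0,0,0.015,0,0,0,-1],
  [0,0,0.006,0,0,0,-1],
  [0,0,0,0,0,0,-1],
])

```text
t: 3.7
tcp_pos: [0.5238, -0.1351, 0.0405]
tool_rot: [0.555, 0.832, 0.0, 0.0]
force: [0.4, -0.1, 1.0]
finger_gap: 1.001
gripper_force: 0.0
```

apply_moves([
  [0,0,0,0,0,0,0],
  [0,0,0,0,0,0,0.3],
  [0,0,0,0,0,0,0.6],
  [0,0,0,0,0,0,1],
  [0,0,0,0,0,0,1],
  [0,0,0,0,0,0,1],
], force=50)

```text
t: 4.45
tcp_pos: [0.5242, -0.1346, 0.041]
tool_rot: [0.555, 0.832, 0.0, 0.001]
force: [-0.3, -0.1, 5.6]
finger_gap: 0.341
gripper_force: 49.3
```

Run:
```python
from h import *
import cv2
to([.61,.18,.0395])
a=snapshot("side")[:,:,::-1]
print(proj("side",sense()["tcp_pos"]))
cv2.imwrite("pics/e.png",cv2.resize(a[100:210,240:340],None,fx=5,fy=5,interpolation=cv2.INTER_CUBIC))
```

```text
t 4.45 tcp [ 0.5242 -0.1346  0.041 ] shift [0.2574 0.2003 0.0014] ydeg 22.64 q [-0.46  0.71  1.78  0.    0.65 -0.85] tilt [ 0.001  -0.0004] F [-0.3 -0.1  5.6] gap 0.341 g 49.3
[288.06586795 165.23915803]
```

View pics/e.png

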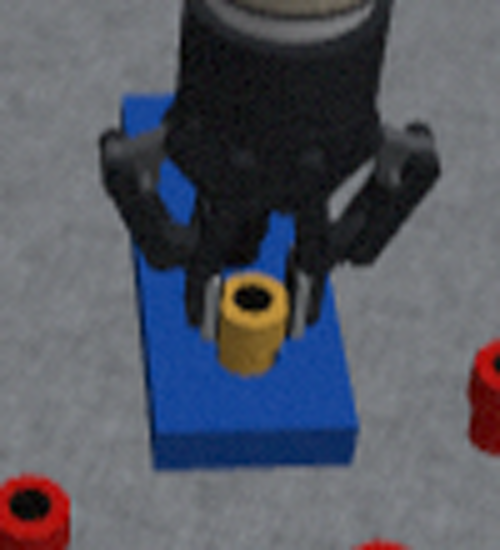

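The crop shows the brass head gripped centrally between the pads at about (253,300), and only that sleeve is held. Lift and carry it across.

apply_moves([
  [0,0,-0.015,0,0,0,1],
  [0,0,-0.025,0,0,0,1],
  [0,0,-0.03,0,0,0,1],
  [0,0,-0.02,0,0,0,1],
  [0,0,0,0,0,0,1],
])

```text
t: 5.12
tcp_pos: [0.5247, -0.135, 0.1321]
tool_rot: [0.555, 0.832, 0.0, 0.002]
force: [-0.1, 0.0, -2.7]
finger_gap: 0.34
gripper_force: 49.8
```

apply_moves([
  [0.016,0.012,0,0,0,0,1],
  [0.036,0.028,0,0,0,0,1],
  [0.045,0.035,0,0,0,0,1],
  [0.045,0.035,0,0,0,0,1],
  [0.045,0.035,0,0,0,0,1],
  [0.038,0.03,0,0,0,0,1],
  [0.033,0.0244,0,0,0,0,1],
  [0,0,0,0,0,0,1],
])

```text
t: 6.12
tcp_pos: [0.6074, 0.1846, 0.1286]
tool_rot: [0.553, 0.834, -0.0, -0.001]
force: [0.4, -1.0, -2.0]
finger_gap: 0.34
gripper_force: 49.9
```

apply_moves([
  [0,0,0,0,0,0,1],
  [0,0,0.02,0,0,0,1],
  [0,0,0.02,0,0,0,1],
  [0,0,0,0,0,0,1],
  [0,0,0,0,0,0,1],
])

```text
t: 6.75
tcp_pos: [0.6087, 0.1795, 0.0906]
tool_rot: [0.555, 0.832, 0.0, 0.0]
force: [-0.3, -0.6, -2.3]
finger_gap: 0.339
gripper_force: 49.8
```

Run:
```python
from h import *
import cv2
to([.609,.18,.089])
a=snapshot("side")[:,:,::-1]
p=sense()["tcp_pos"];print(proj("side",p),proj("side",p+[0,0,-.003]),proj("side",p+[0,0,-.029]))
cv2.imwrite("pics/f.png",cv2.resize(a[200:320,130:250],None,fx=5,fy=5,interpolation=cv2.INTER_CUBIC))
```

```text
t 6.75 tcp [0.6087 0.1795 0.0906] shift [0.0004 0.0004 0.0016] ydeg 22.56 q [ 0.11  0.72  1.52 -0.    0.91 -0.28] tilt [ 0.0001 -0.    ] F [-0.3 -0.6 -2.3] gap 0.339 g 49.8
[181.70598992 263.18917938] [181.9553526  264.14485715] [184.04092659 272.13778008]
```

View pics/f.png

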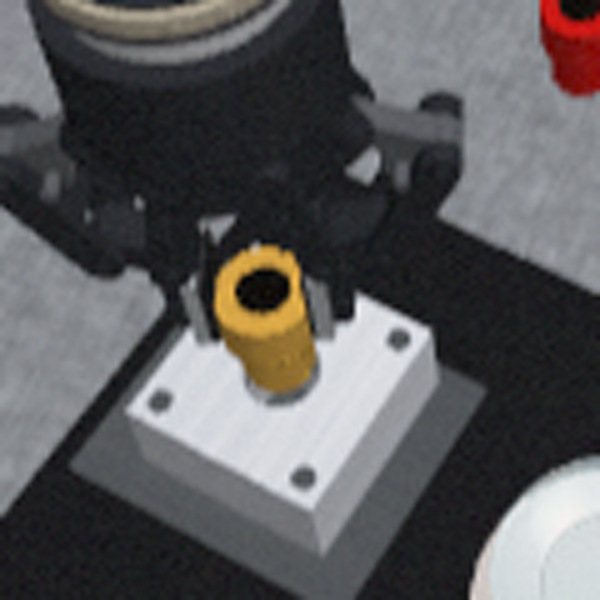

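The crop shows the sleeve's foot at about (284,373), just above the bore centred at (280,370). It should shift about 1 mm along tool y. Descending in small steps while watching the force.

apply_moves([
  [0,0.001,0.002,0,0,0,1],
  [0,0,0.002,0,0,0,1],
  [0,0,0.001,0,0,0,1],
  [0,0,0.001,0,0,0,1],
  [0,0,0,0,0,0,1],
])

```text
t: 7.42
tcp_pos: [0.6094, 0.1806, 0.0842]
tool_rot: [0.555, 0.832, -0.0, -0.0]
force: [0.8, -0.8, -2.6]
finger_gap: 0.341
gripper_force: 49.9
```

apply_moves([
  [0,0,0.0007,0,0,0,1],
  [0,0,0,0,0,0,1],
])

```text
t: 7.68
tcp_pos: [0.6095, 0.1806, 0.0836]
tool_rot: [0.555, 0.832, -0.0, 0.0]
force: [-0.4, -0.2, -2.5]
finger_gap: 0.339
gripper_force: 49.9
```

apply_moves([
  [0,0,0.0007,0,0,0,1],
  [0,0,0,0,0,0,1],
])

```text
t: 7.92
tcp_pos: [0.6095, 0.1806, 0.0829]
tool_rot: [0.555, 0.832, -0.0, 0.0]
force: [0.7, -0.4, -2.3]
finger_gap: 0.34
gripper_force: 49.9
```

apply_moves([
  [0,0,0.0007,0,0,0,1],
  [0,0,0.0007,0,0,0,1],
  [0,0,0,0,0,0,1],
])

```text
t: 8.3
tcp_pos: [0.6094, 0.1807, 0.0814]
tool_rot: [0.555, 0.832, -0.0, -0.0]
force: [-0.8, 1.2, -2.0]
finger_gap: 0.345
gripper_force: 49.9
```

apply_moves([
  [0,0,0.0007,0,0,0,1],
  [0,0,0.0007,0,0,0,1],
  [0,0,0,0,0,0,1],
])

```text
t: 8.68
tcp_pos: [0.6094, 0.1806, 0.08]
tool_rot: [0.555, 0.832, -0.0, -0.0]
force: [0.5, -0.6, -1.4]
finger_gap: 0.341
gripper_force: 49.9
```

apply_moves([
  [0,0,0.001,0,0,0,1],
  [0,0,0.001,0,0,0,1],
  [0,0,0,0,0,0,1],
])

```text
t: 9.05
tcp_pos: [0.6095, 0.1806, 0.0781]
tool_rot: [0.555, 0.832, -0.0, 0.0]
force: [-0.7, -0.6, -0.5]
finger_gap: 0.34
gripper_force: 49.9
```

apply_moves([
  [0,0,0.001,0,0,0,1],
  [0,0,0.001,0,0,0,1],
  [0,0,0,0,0,0,1],
])

```text
t: 9.43
tcp_pos: [0.6094, 0.1803, 0.0764]
tool_rot: [0.555, 0.832, -0.0, 0.0]
force: [-0.6, -3.8, 2.6]
finger_gap: 0.342
gripper_force: 50.2
```

apply_moves([
  [-0.0004,0,0.001,0,0,0,1],
  [0,0,0.001,0,0,0,1],
  [0,0,0,0,0,0,1],
])

```text
t: 9.8
tcp_pos: [0.6093, 0.18, 0.0748]
tool_rot: [0.555, 0.832, -0.0, -0.0]
force: [-2.1, -2.3, 6.1]
finger_gap: 0.34
gripper_force: 50.7
```

apply_moves([
  [0,0,0.001,0,0,0,1],
  [0,0,0.001,0,0,0,1],
  [0,0,0,0,0,0,1],
])

```text
t: 10.18
tcp_pos: [0.6094, 0.18, 0.0735]
tool_rot: [0.554, 0.832, -0.0, 0.0]
force: [-4.1, -3.3, 10.2]
finger_gap: 0.344
gripper_force: 51.1
```

apply_moves([
  [-0.0002,-0.0005,0.001,0,0,0,1],
  [0,0,0.001,0,0,0,1],
  [0,0,0,0,0,0,1],
])

```text
t: 10.55
tcp_pos: [0.6094, 0.1799, 0.0719]
tool_rot: [0.555, 0.832, 0.0, 0.0]
force: [-2.1, -2.2, 10.7]
finger_gap: 0.344
gripper_force: 51.2
```

apply_moves([
  [0,0,0.001,0,0,0,1],
  [0,0,0.001,0,0,0,1],
  [0,0,0.001,0,0,0,1],
  [0,0,0,0,0,0,1],
])

```text
t: 11.05
tcp_pos: [0.6095, 0.1799, 0.0689]
tool_rot: [0.555, 0.832, 0.0, 0.0]
force: [-3.2, -3.5, 11.0]
finger_gap: 0.343
gripper_force: 51.2
```

```bash
python3 -c "
from h import *
to([.609,.18,.059]);print(sense()['ft_torque'])"
```

```text
t 11.05 tcp [0.6095 0.1799 0.0689] shift [ 0.0003 -0.0004  0.0099] ydeg 22.64 q [ 0.11  0.75  1.52 -0.    0.87 -0.28] tilt [ 0.0009 -0.    ] F [-3.2 -3.5 11. ] gap 0.343 g 51.2
[-0.54393209  0.60991254 -0.02384528]
```

Steady leaf friction (about 13 N net). Continuing.

apply_moves([
  [-0.0002,-0.0003,0.001,0,0,0,1],
  [0,0,0.001,0,0,0,1],
  [0,0,0.001,0,0,0,1],
  [0,0,0,0,0,0,1],
])

```text
t: 11.55
tcp_pos: [0.6094, 0.1798, 0.0659]
tool_rot: [0.555, 0.832, 0.001, 0.0]
force: [-3.2, -2.9, 9.8]
finger_gap: 0.341
gripper_force: 51.2
```

apply_moves([
  [0,0,0.001,0,0,0,1],
  [0,0,0.001,0,0,0,1],
  [0,0,0.001,0,0,0,1],
  [0,0,0,0,0,0,1],
])

```text
t: 12.05
tcp_pos: [0.6095, 0.1797, 0.063]
tool_rot: [0.555, 0.832, 0.001, 0.001]
force: [-2.1, -3.4, 11.1]
finger_gap: 0.34
gripper_force: 51.2
```

apply_moves([
  [0,0,0.001,0,0,0,1],
  [0,0,0.0007,0,0,0,1],
  [0,0,0,0,0,0,1],
])

```text
t: 12.42
tcp_pos: [0.6095, 0.1798, 0.0613]
tool_rot: [0.555, 0.832, 0.0, 0.001]
force: [-3.7, -2.3, 12.6]
finger_gap: 0.337
gripper_force: 51.2
```

apply_moves([
  [0,0,0.0006,0,0,0,1],
  [0,0,0.0006,0,0,0,1],
  [0,0,0,0,0,0,1],
])

```text
t: 12.8
tcp_pos: [0.6095, 0.1798, 0.0601]
tool_rot: [0.555, 0.832, 0.001, 0.001]
force: [-3.3, -1.4, 11.0]
finger_gap: 0.343
gripper_force: 51.2
```

apply_moves([
  [0,0,0.0005,0,0,0,1],
  [0,0,0,0,0,0,1],
])

```text
t: 13.05
tcp_pos: [0.6095, 0.1798, 0.0597]
tool_rot: [0.555, 0.832, 0.001, 0.001]
force: [-4.1, -1.9, 11.4]
finger_gap: 0.341
gripper_force: 51.3
```

apply_moves([
  [0,0,0.0004,0,0,0,1],
  [0,0,0,0,0,0,1],
])

```text
t: 13.3
tcp_pos: [0.6095, 0.1797, 0.0593]
tool_rot: [0.555, 0.832, 0.001, 0.001]
force: [-3.9, -2.6, 12.0]
finger_gap: 0.339
gripper_force: 51.3
```

apply_moves([
  [0,0,0.0004,0,0,0,1],
  [0,0,0,0,0,0,1],
])

```text
t: 13.55
tcp_pos: [0.6095, 0.1797, 0.0589]
tool_rot: [0.555, 0.832, 0.001, 0.001]
force: [-2.5, -3.5, 12.2]
finger_gap: 0.338
gripper_force: 51.3
```

apply_moves([
  [0,0,0.0004,0,0,0,1],
  [0,0,0,0,0,0,1],
])

```text
t: 13.8
tcp_pos: [0.6096, 0.1797, 0.0589]
tool_rot: [0.555, 0.832, 0.001, 0.001]
force: [-3.7, -2.1, 13.4]
finger_gap: 0.345
gripper_force: 51.5
```

apply_moves([
  [0,0,0.0004,0,0,0,1],
  [0,0,0,0,0,0,1],
])

```text
t: 14.05
tcp_pos: [0.6096, 0.1797, 0.0589]
tool_rot: [0.555, 0.832, 0.001, 0.001]
force: [-5.2, -2.9, 16.1]
finger_gap: 0.344
gripper_force: 51.7
```

apply_moves([
  [0,0,0.0004,0,0,0,1],
  [0,0,0,0,0,0,1],
])

```text
t: 14.3
tcp_pos: [0.6096, 0.1797, 0.0589]
tool_rot: [0.555, 0.832, 0.001, 0.001]
force: [-5.5, -2.3, 17.7]
finger_gap: 0.343
gripper_force: 51.8
```

apply_moves([
  [0,0,0.0008,0,0,0,1],
  [0,0,0,0,0,0,1],
])

```text
t: 14.55
tcp_pos: [0.6096, 0.1797, 0.0588]
tool_rot: [0.555, 0.832, 0.001, 0.001]
force: [-5.5, -3.0, 21.3]
finger_gap: 0.341
gripper_force: 52.2
```

apply_moves([
  [0,0,0.0008,0,0,0,1],
  [0,0,0,0,0,0,1],
])

```text
t: 14.8
tcp_pos: [0.6096, 0.1797, 0.0588]
tool_rot: [0.555, 0.832, 0.001, 0.001]
force: [-7.1, -3.3, 26.2]
finger_gap: 0.337
gripper_force: 52.6
```

Run:
```python
from h import *
import cv2
to([.609,.18,.059]);print(sense()['ft_torque'])
a=snapshot("side")[:,:,::-1]
cv2.imwrite("pics/g.png",cv2.resize(a[220:320,130:240],None,fx=6,fy=6,interpolation=cv2.INTER_CUBIC))
```

```text
t 14.8 tcp [0.6096 0.1797 0.0588] shift [ 0.0005 -0.0005 -0.0002] ydeg 22.65 q [ 0.11  0.76  1.53 -0.    0.85 -0.28] tilt [0.0021 0.0001] F [-7.1 -3.3 26.2] gap 0.337 g 52.6
[-0.68052919  1.36347781  0.00917976]
```

View pics/g.png

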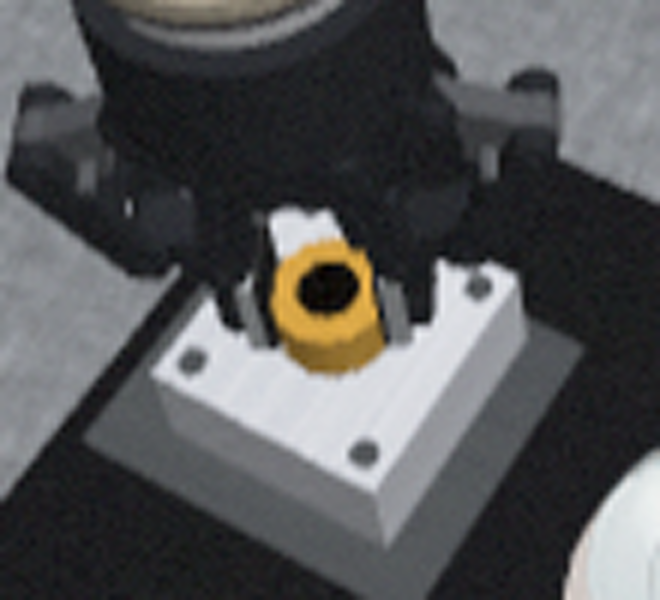

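The sleeve head sits down on the socket at (330,350). Its z has stopped at 0.0588, which is the expected 0.059, while the force climbs. I'll ease the load, release and rise.

apply_moves([
  [-0.0003,-0.0008,-0.0015,0,0,0,1],
  [0,0,0,0,0,0,0.2],
  [0,0,0,0,0,0,-0.2],
  [0,0,0,0,0,0,-0.6],
  [0,0,0,0,0,0,-1],
  [0,0,0,0,0,0,-1],
  [0,0,0,0,0,0,-1],
])

```text
t: 15.72
tcp_pos: [0.6084, 0.179, 0.0555]
tool_rot: [0.555, 0.832, -0.0, -0.0]
force: [-0.8, 0.2, 1.0]
finger_gap: 0.996
gripper_force: 0.0
```

apply_moves([
  [0,0,-0.01,0,0,0,-1],
  [0,0,-0.02,0,0,0,-1],
  [0,0,-0.03,0,0,0,-1],
  [0,0,-0.04,0,0,0,-1],
  [0,0,-0.04,0,0,0,-1],
  [0,0,0,0,0,0,-1],
  [0,0,0,0,0,0,-1],
])

```text
t: 16.6
tcp_pos: [0.6081, 0.179, 0.1964]
tool_rot: [0.555, 0.832, 0.0, 0.0]
force: [-0.1, -0.5, 0.1]
finger_gap: 0.999
gripper_force: 0.0
```

Run:
```python
from h import *
import cv2
to([.609,.18,.2])
a=snapshot("side")[:,:,::-1]
cr=a[225:315,140:240].copy()
cv2.imwrite("pics/h.png",np.hstack([cv2.resize(cr,None,fx=4.5,fy=4.5,interpolation=cv2.INTER_CUBIC),cv2.resize(a,(540,405))[:, 100:440]]))
for z in(.056,.076):print(z,proj("side",[.6093,.1798,z]))
```

```text
t 16.6 tcp [0.6081 0.179  0.1964] shift [ 0.0006  0.0012 -0.0036] ydeg 22.63 q [ 0.11  0.58  1.44  0.    1.12 -0.28] tilt [0.0007 0.0001] F [-0.1 -0.5  0.1] gap 0.999 g 0.0
0.056 [184.35021426 273.92212038]
0.076 [182.77721702 267.90833047]
```

View pics/h.png

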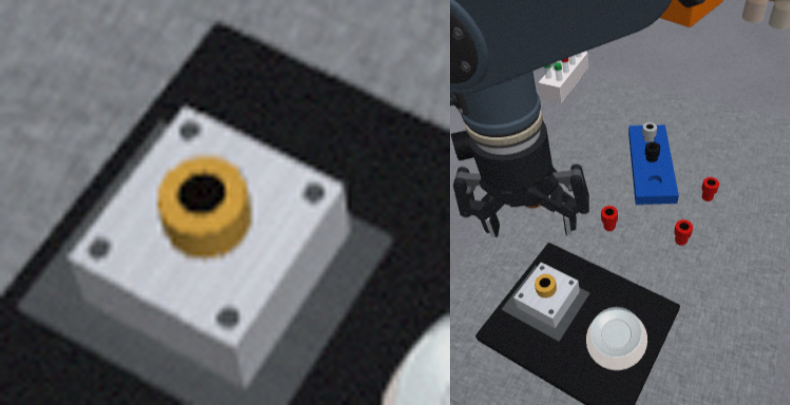

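The crop shows the head sitting on the socket, with its top centre at (203,193) in the crop, as predicted for a seated sleeve. The other things haven't moved. As a check I'll press the top gently with the closed fingertips and read the height.

apply_moves([
  [0.0006,0.0012,0,0,0,0,1],
  [0,0,0,0,0,0,1],
  [0,0,0,0,0,0,1],
  [0,0,0.03,0,0,0,1],
  [0,0,0.03,0,0,0,1],
  [0,0,0.03,0,0,0,1],
  [0,0,0.022,0,0,0,1],
  [0,0,0,0,0,0,1],
])

```text
t: 17.65
tcp_pos: [0.6077, 0.1798, 0.0815]
tool_rot: [0.555, 0.832, -0.002, -0.002]
force: [1.5, 0.0, -0.4]
finger_gap: 0.001
gripper_force: 0.0
```

apply_moves([
  [0,0,0.002,0,0,0,1],
  [0,0,0.002,0,0,0,1],
  [0,0,0.001,0,0,0,1],
  [0,0,0.001,0,0,0,1],
  [0,0,0,0,0,0,1],
])

```text
t: 18.27
tcp_pos: [0.6093, 0.1801, 0.0778]
tool_rot: [0.555, 0.832, 0.0, 0.0]
force: [-0.7, 0.3, -0.4]
finger_gap: 0.002
gripper_force: 0.0
```

apply_moves([
  [0,0,0.001,0,0,0,1],
  [0,0,0.001,0,0,0,1],
  [0,0,0,0,0,0,1],
])

```text
t: 18.65
tcp_pos: [0.6095, 0.1801, 0.0762]
tool_rot: [0.555, 0.832, 0.0, 0.0]
force: [-0.8, 0.2, 4.3]
finger_gap: 0.006
gripper_force: 2.0
```

apply_moves([
  [0,0,0.001,0,0,0,1],
  [0,0,0.001,0,0,0,1],
  [0,0,0,0,0,0,1],
])

```text
t: 19.02
tcp_pos: [0.6097, 0.1802, 0.076]
tool_rot: [0.555, 0.832, 0.0, 0.001]
force: [-2.7, -0.7, 13.0]
finger_gap: -0.001
gripper_force: 6.8
```

The head top stands at z = 0.076, which is exactly flush. One slightly firmer push, then up and clear.

apply_moves([
  [0,0,0.0012,0,0,0,1],
  [0,0,0,0,0,0,1],
])

```text
t: 19.27
tcp_pos: [0.6097, 0.1802, 0.0759]
tool_rot: [0.554, 0.832, 0.0, 0.001]
force: [-4.4, -1.5, 19.0]
finger_gap: 0.0
gripper_force: 9.7
```

apply_moves([
  [0,0,-0.01,0,0,0,1],
  [0,0,-0.03,0,0,0,1],
  [0,0,-0.04,0,0,0,1],
  [0,0,-0.04,0,0,0,1],
  [0,0,0,0,0,0,1],
  [0,0,0,0,0,0,1],
])

```text
t: 20.02
tcp_pos: [0.6086, 0.1799, 0.1916]
tool_rot: [0.555, 0.832, -0.001, -0.001]
force: [-0.0, 0.9, -1.2]
finger_gap: 0.002
gripper_force: 0.0
```

```bash
python3 -c "
from h import *
to([.609,.18,.2]);print(sign_off())"
```

```text
t 20.02 tcp [0.6086 0.1799 0.1916] shift [-0.0001  0.0004 -0.0084] ydeg 22.63 q [ 0.11  0.59  1.45 -0.    1.11 -0.28] tilt [-0.0015 -0.0002] F [-0.   0.9 -1.2] gap 0.002 g 0.0
the job is handed in; nothing more can be done
None
```

The bronze sleeve is pressed into the socket and released: its top measured 76 mm above the bench, as it should when flush. The highest pushing force I read was about 29 N, nothing else was moved, and I handed the job in at 20 s.

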